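# Load a vial carrier through the spring flaps of a sample bay

## Robot

A 6-joint arm with a two-finger parallel gripper is mounted at the origin on a cart in front of the work surface, level with it; the furniture and walls round the work are solid. World frame = base frame: x ahead of the robot, y to its left, z up, the work surface at z = 0. Lengths are in m, angles in degrees, forces in N, time in s.
With the tool pointing down it reaches from about 0.4 to 0.825 m from the base axis. Payload 7 kg.
Tool frame: the origin (TCP) lies at the very end of the fingers, on their centre line; the grasp point (between the pads) lies behind it (r.grasp_offset is the z of the grasp point in the tool frame, in m); z points along the fingers, y is the direction in which the jaws open and shut (so a half turn about z gives the same grasp; the last joint's range is limited). The gripper opens to 88 mm and grips with 3 to 60 N. Pads are 19 mm wide; open, the fingers measure 130 mm over their backs; the gripper's body (78 mm by 193 mm) begins 47 mm behind the grasp point.
Start: joints at [84.173, 20.546, 0.682, 0, -70.136, -16.507], TCP at [0.257, 0.624, 0.2] pointing down, gripper open.
Joint ranges: [-176.03, 176.03], [-82.01, 121.73], [-58.28, 71.71], [-173.87, 95.51], [-174.79, -0.11], [-173.66, 173.66]. Speed limits (degrees/s): [136.94, 136.94, 172.46, 180, 180, 180].

## Interface

Orientations are given as [roll, pitch, yaw] about the fixed x, y, z axes, in that order (R = Rz(yaw) Ry(pitch) Rx(roll)).
In Python, from plant import r gives the robot as it stands. The module is installed in compiled form; this text tells all that it offers.
- The arm moves only by the tool servo_tool, never from a script. Its argument "targets" is a list of rows, each an object of numbers: "dx", "dy", "dz": the shift along the world's x, y, z in cm; "spin": the turn about the world's z in rad; "grip": the opening in per cent of the stroke, from 0 (shut) to 100 (fully open). A call has exactly 10 rows; each row is the pose to reach, as a shift and turn from the pose commanded when the call began; what a row does not reach only later rows make up. A row lasts 1/12 s, in which the tool goes at most 41.7 mm and 7.16 degrees, less where a joint would pass 70% of its speed; a pose out of reach is approached as far as the arm can. A call with a gripper value outside its range is refused whole. The fingers move at their own pace and stop on an object; "squeeze" is the grip in N (left out, the last holds). Time passes only in rows, so rows that repeat a pose let the fingers close, or fill a call up. It gives the time, the measured TCP pose, the force and the opening at its end, in the units of the state.
- r.get_state(): the state, without advancing time (a new reading comes with each control period).
- r.capture(name): name is "scene" or "side" or "wrist"; returns the picture (480x640x3 uint8, blue, green, red); there is no depth.
- r.get_calibration(name): a dict with "K" (3x3 intrinsics, pixels), "k1" (the pictures are not rectified: a ray, as slopes to the right and down, at radius r is drawn at 1 + k1 r^2 times it, then the intrinsics apply), "extrinsics" (4x4, takes a point from camera to world coordinates). Camera axes: x right, y down, z forward; pixel columns grow to the right and rows downward; lengths in m; the calibration is good to about 2 mm. A picture is of the moment at which its call begins: read the wrist's pose just before it. get_calibration takes no time and is no camera call; for the wrist camera it gives the pose at the moment of the call.
- r.close_job(): hands the job in, once; it reports no verdict.
Trained networks look in the newest picture that a camera, given by its name, has taken for a name from the list of things; names that differ only in an ending like _2 or _b are one class to them, and where a whole thing is asked for, a point or a joint stands for the part that bears it (a point fixed in the world has none). Each returns a list of dicts, best first, with "p" (0 to 1); they miss things now and then, are a little off and sometimes report something else, mostly with a low value. They report only what shows in the picture. A call takes as long as a camera call. They do not tell look-alikes from the thing itself.
- r.cut_out(name, camera): "mask" (480x640 bool, what is visible of it) and "extent" ([left, top, right, bottom] in pixels, round what is visible of it).
The state is a dict: "time_s": time; "joints": joint angles; "qd": joint speeds; "joint_torque": joint torques, N m; "tcp_pos": TCP position; "eef_rot": TCP orientation; "contact_force": force on the tool from outside, world axes, zero at the start; "moment": the same for the moment, N m; "gripper_width": finger opening in m.
Only numpy, scipy, OpenCV 4.12 (cv2) and the standard library are available. Lean on these libraries where they do the work, as an engineer would, in place of code of your own. Each camera call takes 0.05 s, during which the arm holds its last target. There are 200 camera calls.

## Task

Pick up the vial carrier by its upright handle, keep it upright and set it flat on the open lane of the sample loader, front end towards the flaps and not yet touching them. Then slide it gently, without forcing it, along the lane through the two spring flaps, into the hooded bay, until you feel it meet the padded stop hidden under the hood, and press it home with a steady push of about 10 N (never as much as 15 N) for half a second with the flaps closed behind it. Let go and leave it standing in the bay with both flaps shut and the other things on the bench where they were.

Things in the scene. Friction and masses are not known exactly. Their poses are not given: they have to be found in the camera images.
- carrier_grip (a point): grip point in the carrier's upright handle, a grey post 24 (x) x 14 (y) that rises to 76 mm above the carrier's underside; grip it across the 14. The point is 60 above the underside, on the centre line, 70 behind the tip of the round bow, 20 ahead of the rear face. Axes: x to the carrier's front, z up. With the carrier flat in the lane it is 66 above the worktop
- carrier: loose grey plastic vial carrier, 90 long (x) x 50 wide (y), 18 high, 0.2 to 0.35 kg. Origin: centre of its underside; x towards its front end, a half-round bow (radius 25) with a 36 high wall round it; four small capped vials (tops 35 high) stand fixed inside the bow; the handle stands near the flat rear end, its middle 25 behind the origin
- loader: fixed sample loader, 292 x 110, 56 high. Origin on the worktop under the middle of the closed flaps; x runs along the lane in the loading direction, z up. Slippery lane floor 6 above the worktop. Behind the flaps: open-topped bay x = 6 to 112, 76 wide, from x = 60 on 55 wide with flared ends, walls 38 high; then the hood, x = 112 to 182, 55 wide, 48 clear above the worktop. The handle stays outside the hood
- lane_mid (a point): middle of the open lane's floor in front of the flaps, at loader x = -55, 6 above the worktop. The lane runs from loader x = -105 to -6 between two rails 55 apart inside; with their outward sloping lead-ins the rails are 29 high above the worktop. Axes as the loader's
- stop_block: mounting of the stop under the hood, 170 past the flaps; it tells nothing of where the stop face is. That rubber face, 36 wide, 32 high, is set by hand somewhere 130 to 154 past the flaps (handle point at loader x = 60 to 84 when the carrier just meets it); not measured, out of good view, it must be felt. It yields 1 mm per 8 N, at most 8; a third of a push on the handle is lost in friction
- flap_left (a joint): flap on the +y side: upright steel plate 34 wide x 30 high, top 40 above the worktop, hinged at the lane's side; 0 = closed across the lane, up to 1.5 rad as it swings in towards the hood; never outwards. A spring shuts it (both together resist the carrier with up to about 20 N). It can close once the carrier's rear face is 36 past the flaps (handle point at loader x = 56)
- flap_right (a joint): the other flap, on the -y side, a mirror image
- by_beaker_100: bystander: glass beaker 57 dia., 72 high; origin centre of underside
- by_timer: bystander: flat white bench timer 60 x 68 x 18; origin centre of underside
- by_tape_roll: bystander: roll of tape 68 dia., 19 high; origin centre of underside
- by_vial_2: bystander: sample vial 30 dia., 56 high; origin centre of underside
- by_stopper: bystander: brown rubber stopper 29 dia., 28 high; origin centre of underside
There are look-alikes about, which are no part of the job. What is shaped like the carrier but yellow is not meant.

How it is judged (in metres and radians):
On the way, in this order (a step that is already met when the one before it is completed fails the run):
1. the carrier is flat on the open lane, front end towards the flaps and short of them (x of carrier_grip in the frame of loader between -0.1 and -0.0695 m and y of carrier_grip in the frame of loader between -0.005 and 0.005 m and z of carrier_grip in the frame of loader between 0.062 and 0.0695 m and angle between the x axis of carrier and the x axis of loader, either way round below 0.12 rad and value of joint each of flap_left, flap_right below 0.1 rad), for 0.1 s.
2. the carrier stands in the gateway with both flaps pushed open (x of carrier_grip in the frame of loader between -0.04 and 0.04 m and z of carrier_grip in the frame of loader between 0.062 and 0.0695 m and angle between the x axis of carrier and the x axis of loader, either way round below 0.12 rad and value of joint each of flap_left, flap_right above 0.7 rad), for 0.1 s.
3. the carrier is pressed on the hidden stop with more than 3.5 N, both flaps closed behind it (x of carrier_grip in the frame of loader between 0.054 and 0.092 m and z of carrier_grip in the frame of loader between 0.062 and 0.0695 m and angle between the x axis of carrier and the x axis of loader, either way round below 0.12 rad and value of joint each of flap_left, flap_right below 0.1 rad and contact force between carrier and stop_block above 3.5 N), for 0.3 s.
At the end, for the whole second after the job is handed in: The carrier stands flat, at rest and let go in the bay (handle point 54 to 92 mm past the flaps, within 10 mm of the lane's axis, carrier within 0.12 rad of the lane's direction), with both flaps closed to within 0.1 rad (x of carrier_grip in the frame of loader between 0.054 and 0.092 m and y of carrier_grip in the frame of loader between -0.01 and 0.01 m and z of carrier_grip in the frame of loader between 0.062 and 0.0695 m and angle between the x axis of carrier and the x axis of loader, either way round below 0.12 rad and value of joint each of flap_left, flap_right below 0.1 rad and angle between carrier's own z axis and vertical below 0.06 rad and linear speed of carrier below 0.01 m/s); the robot touches nothing.
It fails at once if the carrier is pressed on the stop with 15 N or more (contact force between carrier and stop_block above 15 N).
It fails at once if the carrier is forced against the loader with more than 35 N (contact force between carrier and loader above 35 N).
It fails at once if the carrier is tipped by more than 0.5 rad (angle between carrier's own z axis and vertical above 0.5 rad).
It fails at once if a bystander is moved more than 30 mm (distance of any of by_beaker_100, by_timer, by_tape_roll, by_vial_2, by_stopper from where it was at the start of the episode above 0.03 m).
It also fails if it takes over 56 s, if anything falls off the work surface, if the arm or the gripper's body presses on something with over 40 N, if the wrist force passes 120 N, or if a joint passes its speed limit or range.

## Working session

There is one attempt and no reset: what is moved stays moved. The work goes in short steps, Python scripts to look and compute and a tool call to move; the robot and the scene stay as the last step left them, time stands still between calls to the robot, and variables do not carry over. Pictures are saved under pics/ and viewed, about 8 in all and at most 12, crops included, and the job is handed in when it is done.

Besides the shell and the picture viewer there is one more tool, called after "Call:" in YAML: its name, and indented under it one key for each argument. servo_tool: Moves the arm, as the interface text tells. Its arguments: {"type":"object","properties":{"targets":{"type":"array"},"squeeze":{"type":"number"}},"required":["targets"]}

```bash
mkdir -p pics; cat > h.py <<'E'
import numpy as np, cv2
from plant import r
def ray(cam,uv,cal=None):
    c=cal or r.get_calibration(cam); K=np.array(c["K"]);k=c["k1"];E=np.array(c["extrinsics"])
    d=np.array([(uv[0]-K[0,2])/K[0,0],(uv[1]-K[1,2])/K[1,1]]); s=d.copy()
    for _ in range(20): s=d/(1+k*(s@s))
    return E[:3,3],E[:3,:3]@np.array([s[0],s[1],1.])
def at_z(cam,uv,z,cal=None):
    o,v=ray(cam,uv,cal); return o+v*(z-o[2])/v[2]
def proj(cam,P,cal=None):
    c=cal or r.get_calibration(cam); K=np.array(c["K"]);k=c["k1"];E=np.array(c["extrinsics"])
    p=E[:3,:3].T@(np.array(P)-E[:3,3]); s=p[:2]/p[2]; s=s*(1+k*(s@s)); return K[:2,:2]@s+K[:2,2]
E
python3 - <<'E'
from h import *
a=r.capture("scene");b=r.capture("side")
cv2.imwrite("pics/scene.png",a);cv2.imwrite("pics/side.png",b)
print(r.get_state())
for c in("scene","side"):
  for n in("carrier","loader","flap_left","flap_right","stop_block"):
    print(c,n,[(round(d["p"],2),d["extent"]) for d in r.cut_out(n,c)])
  print(np.round(r.get_calibration(c)["extrinsics"],2).tolist())
E
```

```text
{'time_s': 0.1, 'joints': array([ 8.41758962e+01,  2.05883097e+01,  6.38799699e-01, -1.86360107e-02,
       -7.01361465e+01, -1.65072099e+01]), 'qd': array([ 0.00139749, -0.0934718 ,  0.1948979 ,  0.06358745,  0.04279864,
       -0.04759261]), 'joint_torque': array([-1.86981248e-03, -5.84166741e+01,  2.93748719e+01,  7.01561451e+00,
        1.01078243e-02, -5.23309711e-05]), 'tcp_pos': array([0.25631141, 0.62391948, 0.19920084]), 'eef_rot': array([ 1.79912896e+02, -7.54265717e-03, -2.23376533e+01]), 'contact_force': array([-0.50574653, -0.31170836, -0.38083454]), 'moment': array([-0.04111313,  0.03667871, -0.00495661]), 'gripper_width': 0.08793688405157121}
scene carrier [(0.71, [409.9, 208.9, 442.7, 235.7])]
scene loader [(0.83, [177.9, 254.1, 296.8, 330.6])]
scene flap_left []
scene flap_right [(0.54, [240.8, 285.0, 258.1, 300.9])]
scene stop_block [(0.48, [202.6, 269.1, 213.5, 283.1])]
[[-0.7, -0.31, 0.65, -0.2], [-0.72, 0.31, -0.63, 0.63], [-0.01, -0.9, -0.44, 0.55], [0.0, 0.0, 0.0, 1.0]]
side carrier [(0.68, [330.1, 224.7, 368.3, 256.5]), (0.59, [364.7, 166.6, 395.4, 186.8]), (0.47, [201.5, 286.3, 351.4, 367.6])]
side loader [(0.87, [202.4, 288.1, 351.1, 368.0])]
side flap_left []
side flap_right [(0.41, [294.2, 311.4, 298.7, 327.1])]
side stop_block []
[[-0.96, -0.19, 0.21, 0.32], [-0.29, 0.63, -0.72, 0.67], [0.01, -0.75, -0.66, 0.75], [0.0, 0.0, 0.0, 1.0]]
```

View pics/scene.png

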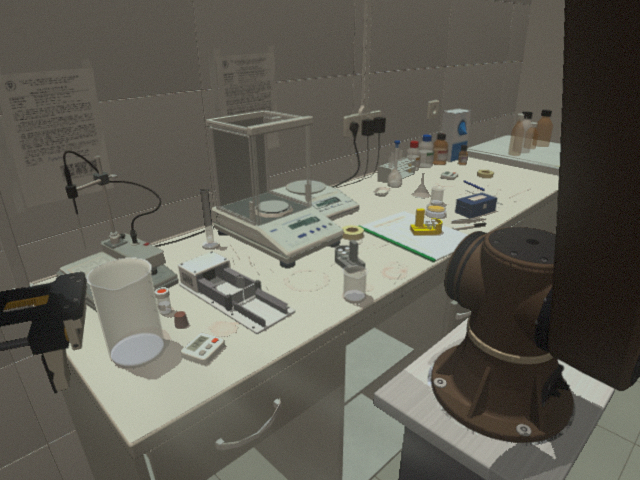

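View pics/side.png

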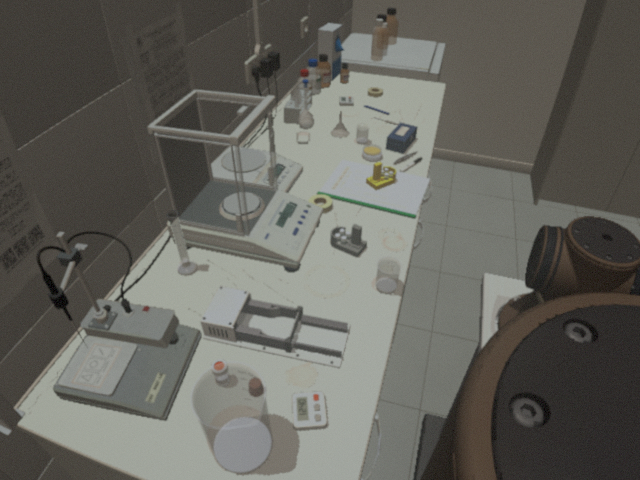

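Candidates for the carrier are the grey one at scene (347,252) / side (348,240) and the yellow one at scene (428,222) / side (381,176), which is the look-alike. I choose the grey one. The loader is at side (276,328), with its hood at the left end and its open lane at the right, towards (330,340). Next is a close crop to check this.

```bash
python3 - <<'E'
from h import *
b=cv2.imread("pics/side.png");a=cv2.imread("pics/scene.png")
x=cv2.resize(b[215:375,195:405],None,fx=3.8,fy=3.8,interpolation=cv2.INTER_CUBIC)[:600,:800]
cv2.imwrite("pics/c1.png",x)
print("carrier",at_z("side",(348,243),.018),at_z("scene",(347,255),.018))
print("handle top",at_z("side",(357,227),.076))
for n in["by_beaker_100","by_timer","by_tape_roll","by_vial_2","by_stopper"]:
  for c in("side","scene"):
    print(n,c,[(round(d["p"],2),d["extent"],np.round(at_z(c,((d["extent"][0]+d["extent"][2])/2,d["extent"][3]-4),0)[:2],3)) for d in r.cut_out(n,c)][:3])
E
```

```text
carrier [ 0.48818495 -0.14077634  0.018     ] [ 0.50819631 -0.1661824   0.018     ]
handle top [ 0.46816195 -0.13923728  0.076     ]
by_beaker_100 side [(0.85, [371.6, 257.8, 400.3, 297.2], array([ 0.367, -0.018]))]
by_beaker_100 scene [(0.79, [342.5, 265.5, 368.0, 304.8], array([ 0.363, -0.036]))]
by_timer side [(0.9, [292.5, 389.9, 328.2, 429.1], array([0.436, 0.332]))]
by_timer scene [(0.94, [182.3, 332.7, 224.9, 365.0], array([0.424, 0.321]))]
by_tape_roll side [(0.77, [308.9, 193.4, 331.1, 211.4], array([ 0.606, -0.286]))]
by_tape_roll scene [(0.54, [340.9, 224.6, 363.0, 239.7], array([ 0.608, -0.297]))]
by_vial_2 side [(0.54, [212.7, 360.5, 223.0, 365.4], array([0.652, 0.261]))]
by_vial_2 scene [(0.54, [153.6, 288.5, 170.0, 315.6], array([0.633, 0.3  ]))]
by_stopper side [(0.32, [376.0, 257.8, 397.9, 297.7], array([ 0.364, -0.017]))]
by_stopper scene [(0.48, [176.3, 310.3, 190.6, 333.9], array([0.538, 0.299]))]
```

View pics/c1.png

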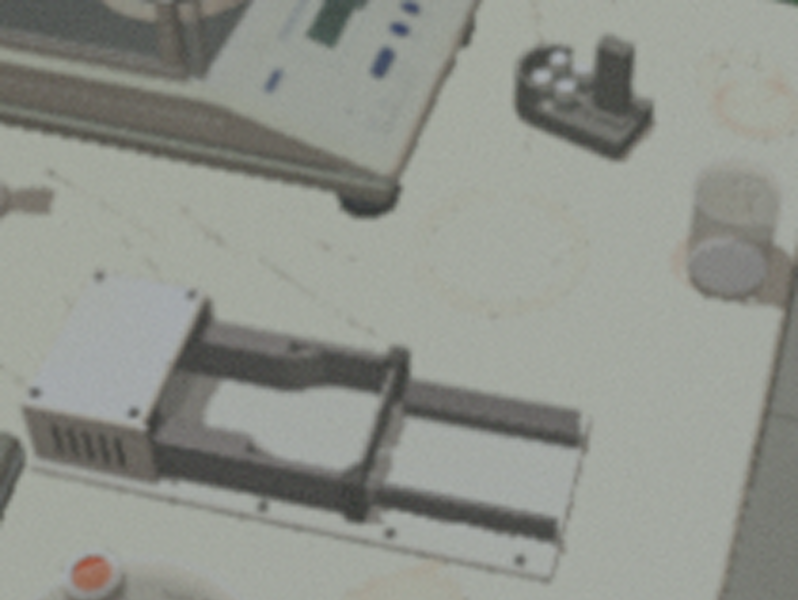

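```bash
python3 - <<'E'
from h import *
f=lambda u,v,z:np.round(at_z("side",(195+u/3.8,215+v/3.8),z)[:2],3)
for n,u,v,z in[("plate rear right(-y)",588,418,0),("plate rear (+y)",550,580,0),("plate front +y",30,465,0),("hood back +y",30,408,.056),("hood front +y",155,422,.056),("hood front -y",210,292,.056),("hood back -y",97,270,.056),("rail end +y",540,520,.029),("rail end -y",580,415,.029),("balance foot",370,210,0),("handle top",618,38,.076),("bow tip",520,75,.036),("rear corn",617,157,0)]:
  print(n,f(u,v,z))
c=r.get_calibration("wrist");s=r.get_state()
from scipy.spatial.transform import Rotation as R
T=R.from_euler("xyz",s["eef_rot"],degrees=True).as_matrix();E=np.array(c["extrinsics"])
print(np.round(T.T@(E[:3,3]-s["tcp_pos"]),3),np.round(T.T@E[:3,:3],2),c["K"],r.grasp_offset)
E
```

```text
plate rear right(-y) [0.424 0.095]
plate rear (+y) [0.417 0.202]
plate front +y [0.708 0.217]
hood back +y [0.696 0.219]
hood front +y [0.63  0.207]
hood front -y [0.639 0.115]
hood back -y [0.707 0.119]
rail end +y [0.427 0.188]
rail end -y [0.425 0.116]
balance foot [ 0.596 -0.025]
handle top [ 0.468 -0.147]
bow tip [ 0.53  -0.139]
rear corn [ 0.458 -0.119]
[ 0.069  0.    -0.184] [[-0.   -0.97 -0.25]
 [ 1.   -0.   -0.  ]
 [ 0.   -0.25  0.97]] [[336.46954415   0.         320.18759025]
 [  0.         336.46954415 239.461033  ]
 [  0.           0.           1.        ]] -0.0188
```

The crop shows the grey carrier with its bow to the left, four vials at (555,80) and the handle at (615,75). In the loader the hood is at the left, the closed flaps are at (385,430) and the open lane is at the right. I'll move to a spot between the two for a wrist view.

Call:
servo_tool:
  targets:
    - {"dx": 1.2,"dy": -3.7,"dz": 0.8,"spin": 0.05,"grip": 100}
    - {"dx": 2.4,"dy": -7.4,"dz": 1.6,"spin": 0.1,"grip": 100}
    - {"dx": 3.6,"dy": -11.1,"dz": 2.4,"spin": 0.15,"grip": 100}
    - {"dx": 4.8,"dy": -14.8,"dz": 3.2,"spin": 0.2,"grip": 100}
    - {"dx": 6,"dy": -18.5,"dz": 4,"spin": 0.25,"grip": 100}
    - {"dx": 7.2,"dy": -22.2,"dz": 4.8,"spin": 0.3,"grip": 100}
    - {"dx": 8.4,"dy": -25.9,"dz": 5,"spin": 0.35,"grip": 100}
    - {"dx": 9.6,"dy": -29.6,"dz": 5,"spin": 0.4,"grip": 100}
    - {"dx": 10.8,"dy": -33.3,"dz": 5,"spin": 0.45,"grip": 100}
    - {"dx": 12,"dy": -37,"dz": 5,"spin": 0.477,"grip": 100}

```text
time_s: 1.93
tcp_pos: [0.3766, 0.2526, 0.2505]
eef_rot: [-179.9, -0.0, 5.2]
contact_force: [1.7, 0.3, -0.5]
gripper_width: 0.0875
```

Call:
servo_tool:
  targets:
    - {"dx": 1.2,"dy": -3.5,"dz": 0,"spin": 0}
    - {"dx": 2.4,"dy": -7,"dz": 0,"spin": 0}
    - {"dx": 3.6,"dy": -10.5,"dz": 0,"spin": 0}
    - {"dx": 4.8,"dy": -14,"dz": 0,"spin": 0}
    - {"dx": 6,"dy": -17.5,"dz": 0,"spin": 0}
    - {"dx": 7.2,"dy": -21,"dz": 0,"spin": 0}
    - {"dx": 8.4,"dy": -24,"dz": 0,"spin": 0}
    - {"dx": 9,"dy": -25,"dz": 0,"spin": 0}
    - {"dx": 9,"dy": -25,"dz": 0,"spin": 0}
    - {"dx": 9,"dy": -25,"dz": 0,"spin": 0}

```text
validation failed for argument at $.ta...
```

```bash
python3 - <<'E'
from h import *
import pickle
s=r.get_state();c=r.get_calibration("wrist");a=r.capture("wrist")
pickle.dump((s,c),open("w1.pkl","wb"));cv2.imwrite("pics/w1.png",a)
print(s["tcp_pos"],s["eef_rot"],s["joints"],s["time_s"],s["contact_force"])
for n in("carrier","loader","flap_left","flap_right"):
    print(n,[(round(d["p"],2),d["extent"]) for d in r.cut_out(n,"wrist")])
E
```

```text
[0.37662586 0.25258065 0.25053381] [-1.79942469e+02 -4.49481096e-02  5.18360740e+00] [ 5.88706001e+01 -2.86613572e+00 -2.10377377e+01  2.26273173e-03
 -7.17554215e+01  3.63123228e+01] 1.9333 [ 1.66167909  0.3360964  -0.51119977]
carrier [(0.6, [612.6, 119.2, 637.7, 183.2])]
loader [(0.58, [364.9, 0.2, 470.2, 180.2])]
flap_left [(0.71, [389.7, 80.5, 423.6, 91.3])]
flap_right [(0.49, [417.2, 82.6, 457.4, 89.5])]
```

View pics/w1.png

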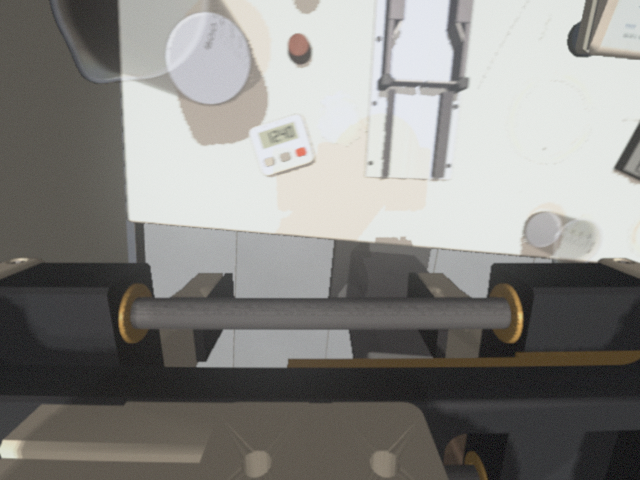

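The second move was refused because the rows lacked "grip". The wrist camera looks ahead (+x is up in the picture). The flaps are at (425,85), the lane end is at (410,175), and the timer and stopper lie to the left.

Call:
servo_tool:
  targets:
    - {"dx": 0,"dy": -3.5,"dz": 0,"spin": 0,"grip": 100}
    - {"dx": 0,"dy": -7,"dz": 0,"spin": 0,"grip": 100}
    - {"dx": 0.3,"dy": -10.5,"dz": 0,"spin": 0,"grip": 100}
    - {"dx": 1,"dy": -14,"dz": 0,"spin": 0,"grip": 100}
    - {"dx": 1.5,"dy": -17.5,"dz": 0,"spin": 0,"grip": 100}
    - {"dx": 2,"dy": -21,"dz": 0,"spin": 0,"grip": 100}
    - {"dx": 2.5,"dy": -24,"dz": 0,"spin": 0,"grip": 100}
    - {"dx": 2.5,"dy": -25,"dz": 0,"spin": 0,"grip": 100}
    - {"dx": 2.5,"dy": -25,"dz": 0,"spin": 0,"grip": 100}
    - {"dx": 2.5,"dy": -25,"dz": 0,"spin": 0,"grip": 100}

```text
time_s: 3.02
tcp_pos: [0.4018, 0.0048, 0.2499]
eef_rot: [180.0, 0.0, 4.9]
contact_force: [-0.2, -0.2, -0.2]
gripper_width: 0.0874
```

```bash
python3 - <<'E'
from h import *
import pickle
s=r.get_state();c=r.get_calibration("wrist");a=r.capture("wrist")
pickle.dump((s,c),open("w2.pkl","wb"));cv2.imwrite("pics/w2.png",a)
x=cv2.resize(a[0:240],None,fx=1.25,fy=1.25,interpolation=cv2.INTER_CUBIC)
y=cv2.resize(a[:],(1,1))
cv2.imwrite("pics/w2c.png",x)
print(s["tcp_pos"],s["eef_rot"],s["joints"],s["time_s"],s["contact_force"])
for n in("carrier","loader","flap_left","flap_right"):
    print(n,[(round(d["p"],2),d["extent"]) for d in r.cut_out(n,"wrist")])
E
```

```text
[0.40179919 0.00482923 0.24993592] [1.79999881e+02 1.65812715e-02 4.94755959e+00] [ 2.91913383e+01 -8.50188268e+00 -2.59866542e+01 -7.02444602e-03
 -7.25303962e+01  6.57583309e+01] 3.0167 [-0.19019954 -0.22063195 -0.19449058]
carrier [(0.85, [417.1, 103.2, 494.8, 185.0])]
loader [(0.58, [149.6, 1.7, 251.5, 185.9])]
flap_left [(0.79, [159.2, 83.1, 202.8, 93.9])]
flap_right [(0.59, [194.5, 82.2, 229.8, 93.4]), (0.57, [65.7, 40.2, 99.6, 68.1])]
```

View pics/w2c.png

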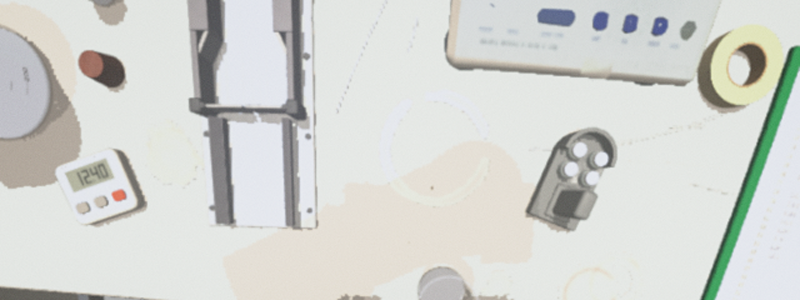

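```bash
python3 - <<'E'
from h import *
a=cv2.imread("pics/w2.png")
A=cv2.resize(a[40:190,145:260],None,fx=4,fy=4,interpolation=cv2.INTER_CUBIC)
B=cv2.resize(a[98:183,415:499],None,fx=4,fy=4,interpolation=cv2.INTER_CUBIC)
o=np.zeros((600,800,3),np.uint8);o[:,:460]=A;o[:340,464:800]=B;cv2.imwrite("pics/w2z.png",o)
E
```

```text
(no output)
```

View pics/w2z.png

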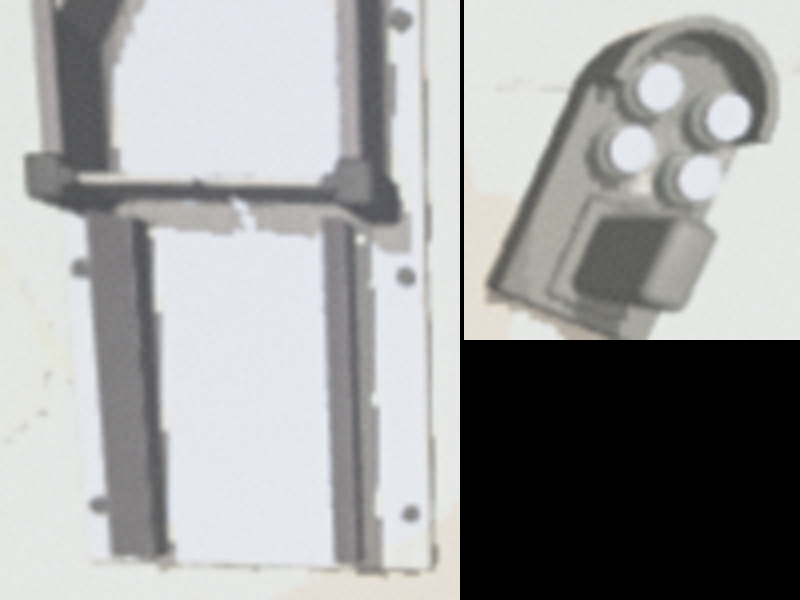

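```bash
python3 - <<'E'
from h import *
import pickle
s,c=pickle.load(open("w2.pkl","rb"))
L=lambda u,v,z:at_z("wrist",(145+u/4,40+v/4),z,c)[:2]
C=lambda u,v,z:at_z("wrist",(415+(u-464)/4,98+v/4),z,c)[:2]
ang=lambda d:np.degrees(np.arctan2(d[1],d[0]))
v=[C(*p,.035) for p in[(659,87),(727,116),(630,149),(697,177)]]
print("vials",np.round(v,4),"yaw",ang(v[0]-v[2]),ang(v[1]-v[3]),ang(v[0]-v[1])-90)
h=np.mean([C(*p,.076) for p in[(670,215),(715,235),(690,308),(640,298)]],0);m=np.mean(v,0)
print("handle",h,"vialmean",m,"yaw",ang(m-h),"dist",np.linalg.norm(m-h))
rc=C(492,292,.018);print("rear left corner top",rc)
for z in(.002,.006):
  S=[L(*p,z) for p in[(80,268),(98,505),(406,276),(411,513)]]
  print("screws",z,np.round(S,4),ang(S[0]-S[1]),ang(S[2]-S[3]),ang(S[0]-S[2])-90,ang(S[1]-S[3])-90,"mid",(S[0]+S[2])/2,(S[1]+S[3])/2)
P=[L(45,160,.045),L(357,175,.045)];print("posts",P,np.mean(P,0),ang(P[0]-P[1])-90, np.linalg.norm(P[0]-P[1]))
for z in(.003,.006):
  P=[L(92,560,z),L(434,570,z)];print("plate rear",z,P,np.mean(P,0),np.linalg.norm(P[0]-P[1]))
P=[L(112,553,.029),L(148,556,.029),L(337,560,.029),L(362,563,.029)];print("rail end",np.round(P,4))
P=[L(88,215,.029),L(133,218,.029),L(322,220,.029),L(350,222,.029)];print("rail fl",np.round(P,4))
print("floor edges",np.round([L(168,550,.006),L(152,240,.006)],4), "flap top ends",L(75,180,.04),L(335,188,.04))
E
```

```text
vials [[ 0.5192 -0.148 ]
 [ 0.5132 -0.1689]
 [ 0.5018 -0.1428]
 [ 0.4959 -0.1635]] yaw -16.5530047562026 -17.12324996764022 -15.810665663842187
handle [ 0.4711286  -0.14518861] vialmean [ 0.50752778 -0.15580899] yaw -16.26593936256993 dist 0.0379169135221517
rear left corner top [ 0.45795913 -0.11486847]
screws 0.002 [[0.5068 0.2031]
 [0.4362 0.1991]
 [0.5123 0.1039]
 [0.4419 0.1   ]] 3.291321874110802 3.224315369434912 3.2155551315014606 3.28905463643504 mid [0.50955013 0.15353542] [0.43901723 0.14952058]
screws 0.006 [[0.5064 0.2014]
 [0.4365 0.1973]
 [0.5119 0.1031]
 [0.4421 0.0991]] 3.2913218741108103 3.2243153694349127 3.2155551315014748 3.28905463643504 mid [0.50918561 0.15220947] [0.43930528 0.14823177]
posts [array([0.53000572, 0.19289013]), array([0.53274949, 0.10867519])] [0.5313776  0.15078266] 1.8660673193764836 0.08425962691147833
plate rear 0.003 [array([0.41881797, 0.20096555]), array([0.42474943, 0.09185721])] [0.4217837  0.14641138] 0.10926945330902973
plate rear 0.006 [array([0.41917499, 0.1996389 ]), array([0.42506519, 0.09128941])] [0.42212009 0.14546416] 0.10850948188066094
rail end [[0.4245 0.1834]
 [0.4245 0.1726]
 [0.428  0.116 ]
 [0.4277 0.1085]]
rail fl [[0.5189 0.1885]
 [0.519  0.1757]
 [0.5227 0.1223]
 [0.5228 0.1144]]
floor edges [[0.4243 0.1754]
 [0.5161 0.1795]] flap top ends [0.52628262 0.18709286] [0.52976752 0.11584751]
```

The zoom gives these positions:
- **Carrier handle:** (0.471, -0.145), carrier yaw -16.4°.
- **Loader:** yaw 3.25°, origin about (0.5315, 0.153).

Next I go over the handle and descend.

Call:
servo_tool:
  targets:
    - {"dx": 1,"dy": -2.5,"dz": -1,"spin": -0.05,"grip": 100}
    - {"dx": 2,"dy": -5,"dz": -2.5,"spin": -0.1,"grip": 100}
    - {"dx": 3,"dy": -7.5,"dz": -4,"spin": -0.16,"grip": 100}
    - {"dx": 4,"dy": -10,"dz": -5.5,"spin": -0.22,"grip": 100}
    - {"dx": 5.5,"dy": -12.5,"dz": -7,"spin": -0.28,"grip": 100}
    - {"dx": 6.9,"dy": -15,"dz": -9,"spin": -0.34,"grip": 100}
    - {"dx": 6.9,"dy": -15,"dz": -11,"spin": -0.374,"grip": 100}
    - {"dx": 6.9,"dy": -15,"dz": -13,"spin": -0.374,"grip": 100}
    - {"dx": 6.9,"dy": -15,"dz": -13,"spin": -0.374,"grip": 100}
    - {"dx": 6.9,"dy": -15,"dz": -13,"spin": -0.374,"grip": 100}

```text
time_s: 4.1
tcp_pos: [0.4701, -0.1453, 0.1195]
eef_rot: [179.9, 0.1, -16.4]
contact_force: [-0.0, 0.4, 1.2]
gripper_width: 0.0875
```

```bash
python3 - <<'E'
from h import *
s=r.get_state();c=r.get_calibration("wrist");a=r.capture("wrist")
cv2.imwrite("pics/w3.png",a);print(s["tcp_pos"],s["eef_rot"],s["contact_force"])
E
```

```text
[ 0.47007431 -0.14528687  0.11953287] [ 1.79935346e+02  1.32109978e-01 -1.63659793e+01] [-0.02911207  0.44043825  1.22135491]
```

View pics/w3.png

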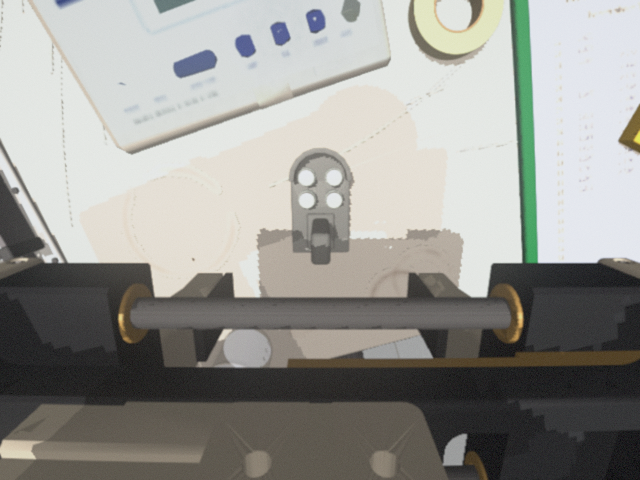

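The carrier is straight below and aligned, with the handle at (321,245) and the vials at (320,190). I'll descend and grip.

Call:
servo_tool:
  targets:
    - {"dx": 0,"dy": 0,"dz": -2,"spin": 0,"grip": 100}
    - {"dx": 0,"dy": 0,"dz": -4,"spin": 0,"grip": 100}
    - {"dx": 0,"dy": 0,"dz": -6,"spin": 0,"grip": 100}
    - {"dx": 0,"dy": 0,"dz": -7.5,"spin": 0,"grip": 100}
    - {"dx": 0,"dy": 0,"dz": -7.9,"spin": 0,"grip": 60}
    - {"dx": 0,"dy": 0,"dz": -7.9,"spin": 0,"grip": 20}
    - {"dx": 0,"dy": 0,"dz": -7.9,"spin": 0,"grip": 0}
    - {"dx": 0,"dy": 0,"dz": -7.9,"spin": 0,"grip": 0}
    - {"dx": 0,"dy": 0,"dz": -7.9,"spin": 0,"grip": 0}
    - {"dx": 0,"dy": 0,"dz": -7.9,"spin": 0,"grip": 0}
  squeeze: 30

```text
time_s: 4.98
tcp_pos: [0.4712, -0.1456, 0.042]
eef_rot: [-180.0, -0.1, -16.4]
contact_force: [-0.5, -0.4, -1.3]
gripper_width: 0.0536
```

```bash
python3 -c "
from h import *
s=r.get_state();print(s['tcp_pos'],s['gripper_width'],s['contact_force'],s['time_s'])"
```

```text
[ 0.47117473 -0.14559138  0.04201466] 0.0535977340848242 [-0.45102848 -0.40608895 -1.34151343] 4.9833
```

Still closing, so I hold.

Call:
servo_tool:
  targets:
    - {"dx": 0,"dy": 0,"dz": 0,"spin": 0,"grip": 0}
    - {"dx": 0,"dy": 0,"dz": 0,"spin": 0,"grip": 0}
    - {"dx": 0,"dy": 0,"dz": 0,"spin": 0,"grip": 0}
    - {"dx": 0,"dy": 0,"dz": 0,"spin": 0,"grip": 0}
    - {"dx": 0,"dy": 0,"dz": 0,"spin": 0,"grip": 0}
    - {"dx": 0,"dy": 0,"dz": 0,"spin": 0,"grip": 0}
    - {"dx": 0,"dy": 0,"dz": 0,"spin": 0,"grip": 0}
    - {"dx": 0,"dy": 0,"dz": 0,"spin": 0,"grip": 0}
    - {"dx": 0,"dy": 0,"dz": 0,"spin": 0,"grip": 0}
    - {"dx": 0,"dy": 0,"dz": 0,"spin": 0,"grip": 0}

```text
time_s: 5.82
tcp_pos: [0.4705, -0.1457, 0.041]
eef_rot: [180.0, 0.0, -16.4]
contact_force: [0.2, 0.0, -0.7]
gripper_width: 0.0132
```

Call:
servo_tool:
  targets:
    - {"dx": 0,"dy": 0,"dz": 1,"spin": 0,"grip": 0}
    - {"dx": 0,"dy": 0,"dz": 2.5,"spin": 0,"grip": 0}
    - {"dx": 0,"dy": 0,"dz": 5,"spin": 0,"grip": 0}
    - {"dx": 0,"dy": 1,"dz": 7.5,"spin": 0.05,"grip": 0}
    - {"dx": 0,"dy": 3,"dz": 10,"spin": 0.1,"grip": 0}
    - {"dx": 0,"dy": 6,"dz": 10,"spin": 0.16,"grip": 0}
    - {"dx": 0,"dy": 9,"dz": 10,"spin": 0.22,"grip": 0}
    - {"dx": 0,"dy": 12,"dz": 10,"spin": 0.28,"grip": 0}
    - {"dx": 0,"dy": 15,"dz": 10,"spin": 0.343,"grip": 0}
    - {"dx": 0,"dy": 18,"dz": 10,"spin": 0.343,"grip": 0}

```text
time_s: 6.65
tcp_pos: [0.4697, 0.0356, 0.1408]
eef_rot: [-180.0, 0.0, 3.4]
contact_force: [1.5, -0.3, -2.0]
gripper_width: 0.0139
```

Call:
servo_tool:
  targets:
    - {"dx": -0.5,"dy": 3,"dz": 0,"spin": 0,"grip": 0}
    - {"dx": -1,"dy": 6,"dz": 0,"spin": 0,"grip": 0}
    - {"dx": -1.7,"dy": 8.5,"dz": 0,"spin": 0,"grip": 0}
    - {"dx": -2.4,"dy": 10.5,"dz": 0,"spin": 0,"grip": 0}
    - {"dx": -2.4,"dy": 11.4,"dz": 0,"spin": 0,"grip": 0}
    - {"dx": -2.4,"dy": 11.4,"dz": -1,"spin": 0,"grip": 0}
    - {"dx": -2.4,"dy": 11.4,"dz": -2,"spin": 0,"grip": 0}
    - {"dx": -2.4,"dy": 11.4,"dz": -3,"spin": 0,"grip": 0}
    - {"dx": -2.4,"dy": 11.4,"dz": -3,"spin": 0,"grip": 0}
    - {"dx": -2.4,"dy": 11.4,"dz": -3,"spin": 0,"grip": 0}

```text
time_s: 7.48
tcp_pos: [0.4459, 0.1468, 0.1099]
eef_rot: [179.9, 0.1, 3.1]
contact_force: [-0.4, 0.2, -3.0]
gripper_width: 0.0138
```

```bash
python3 - <<'E'
from h import *
import pickle
s=r.get_state();c=r.get_calibration("wrist");a=r.capture("wrist")
pickle.dump((s,c),open("w4.pkl","wb"))
cv2.imwrite("pics/w4.png",cv2.resize(a[40:265,210:430],None,fx=2.6,fy=2.6,interpolation=cv2.INTER_CUBIC));print(s["tcp_pos"],s["eef_rot"],s["contact_force"],s["gripper_width"])
E
```

```text
[0.44587979 0.14681757 0.10987612] [1.79898393e+02 1.34761741e-01 3.14576719e+00] [-0.43995983  0.17601926 -2.95015056] 0.013796533488534159
```

View pics/w4.png

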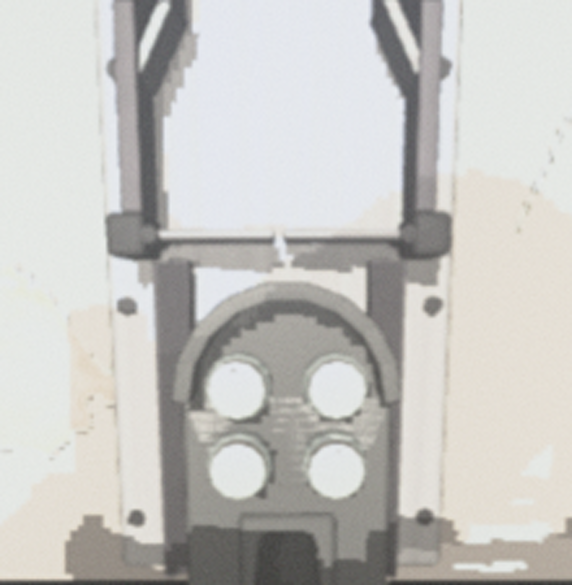

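The carrier (centre col 287) hangs straight over the lane, and the lane centre (col 280) is about 2 mm to its left (+y). I'll correct by 2 mm and lower.

Call:
servo_tool:
  targets:
    - {"dx": 0,"dy": 0.1,"dz": -0.5,"spin": 0,"grip": 0}
    - {"dx": 0,"dy": 0.2,"dz": -1.5,"spin": 0,"grip": 0}
    - {"dx": 0,"dy": 0.2,"dz": -2.5,"spin": 0,"grip": 0}
    - {"dx": 0,"dy": 0.2,"dz": -3.2,"spin": 0,"grip": 0}
    - {"dx": 0,"dy": 0.2,"dz": -3.8,"spin": 0,"grip": 0}
    - {"dx": 0,"dy": 0.2,"dz": -4.3,"spin": 0,"grip": 0}
    - {"dx": 0,"dy": 0.2,"dz": -4.7,"spin": 0,"grip": 0}
    - {"dx": 0,"dy": 0.2,"dz": -5,"spin": 0,"grip": 0}
    - {"dx": 0,"dy": 0.2,"dz": -5.2,"spin": 0,"grip": 0}
    - {"dx": 0,"dy": 0.2,"dz": -5.4,"spin": 0,"grip": 0}

```text
time_s: 8.37
tcp_pos: [0.4467, 0.1505, 0.057]
eef_rot: [-180.0, -0.0, 3.2]
contact_force: [-0.4, 0.1, -2.4]
gripper_width: 0.0139
```

Call:
servo_tool:
  targets:
    - {"dx": 0,"dy": 0,"dz": -0.1,"spin": 0,"grip": 0}
    - {"dx": 0,"dy": 0,"dz": -0.2,"spin": 0,"grip": 0}
    - {"dx": 0,"dy": 0,"dz": -0.3,"spin": 0,"grip": 0}
    - {"dx": 0,"dy": 0,"dz": -0.4,"spin": 0,"grip": 0}
    - {"dx": 0,"dy": 0,"dz": -0.5,"spin": 0,"grip": 0}
    - {"dx": 0,"dy": 0,"dz": -0.6,"spin": 0,"grip": 0}
    - {"dx": 0,"dy": 0,"dz": -0.7,"spin": 0,"grip": 0}
    - {"dx": 0,"dy": 0,"dz": -0.8,"spin": 0,"grip": 0}
    - {"dx": 0,"dy": 0,"dz": -0.8,"spin": 0,"grip": 0}
    - {"dx": 0,"dy": 0,"dz": -0.8,"spin": 0,"grip": 0}

```text
time_s: 9.2
tcp_pos: [0.4465, 0.1503, 0.049]
eef_rot: [180.0, 0.0, 3.2]
contact_force: [0.7, 0.5, -2.2]
gripper_width: 0.0137
```

```bash
python3 -c "
from h import *
s=r.get_state();print(s['tcp_pos'],s['eef_rot'],s['gripper_width'],s['contact_force'],s['moment'])"
```

```text
[0.44645829 0.1503022  0.04898485] [1.79992331e+02 8.04811991e-03 3.22321041e+00] 0.01374501016356206 [ 0.74680681  0.47143722 -2.18932882] [-0.05996256  0.06894063 -0.03340517]
```

Call:
servo_tool:
  targets:
    - {"dx": 0,"dy": 0,"dz": -0.05,"spin": 0,"grip": 0}
    - {"dx": 0,"dy": 0,"dz": -0.1,"spin": 0,"grip": 0}
    - {"dx": 0,"dy": 0,"dz": -0.15,"spin": 0,"grip": 0}
    - {"dx": 0,"dy": 0,"dz": -0.2,"spin": 0,"grip": 0}
    - {"dx": 0,"dy": 0,"dz": -0.2,"spin": 0,"grip": 0}
    - {"dx": 0,"dy": 0,"dz": -0.2,"spin": 0,"grip": 0}
    - {"dx": 0,"dy": 0,"dz": -0.2,"spin": 0,"grip": 0}
    - {"dx": 0,"dy": 0,"dz": -0.2,"spin": 0,"grip": 0}
    - {"dx": 0,"dy": 0,"dz": -0.2,"spin": 0,"grip": 0}
    - {"dx": 0,"dy": 0,"dz": -0.2,"spin": 0,"grip": 0}

```text
time_s: 10.03
tcp_pos: [0.4466, 0.1504, 0.0471]
eef_rot: [-180.0, -0.0, 3.2]
contact_force: [1.2, 0.4, -1.5]
gripper_width: 0.0136
```

```bash
python3 - <<'E'
from h import *
a=r.capture("wrist")
s=r.get_state();print(s['tcp_pos'],s['eef_rot'],s['gripper_width'],s['contact_force'],s['moment'])
cv2.imwrite("pics/w5.png",cv2.resize(a[40:265,210:430],None,fx=2.6,fy=2.6,interpolation=cv2.INTER_CUBIC))
E
```

```text
[0.44658858 0.15037411 0.04711555] [-1.79995504e+02 -9.01566675e-03  3.22133335e+00] 0.013904278636667784 [ 0.50276847  0.29000716 -0.63961383] [-0.04092427 -0.06466414 -0.01463235]
```

View pics/w5.png

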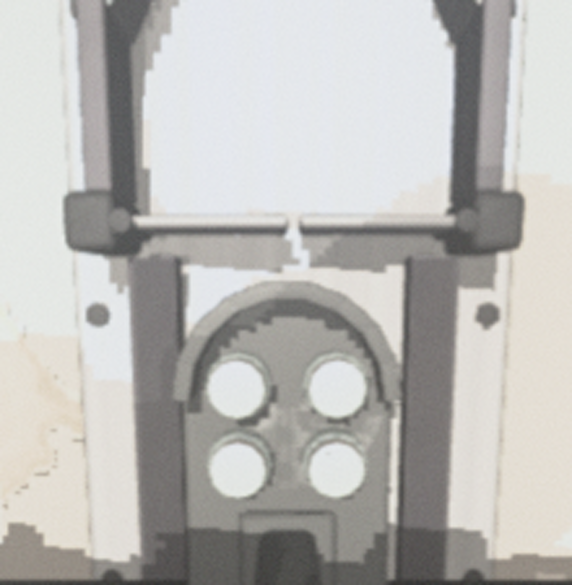

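The carrier is flat in the lane and the flaps at (295,222) are closed. Its centre (col 287) is about 1.5 mm left of the lane centre (col 293). I'll recentre first and then start the slide.

Call:
servo_tool:
  targets:
    - {"dx": 0,"dy": -0.05,"dz": 0,"spin": 0,"grip": 0}
    - {"dx": 0,"dy": -0.1,"dz": 0,"spin": 0,"grip": 0}
    - {"dx": 0,"dy": -0.15,"dz": 0,"spin": 0,"grip": 0}
    - {"dx": 0,"dy": -0.15,"dz": 0,"spin": 0,"grip": 0}
    - {"dx": 0,"dy": -0.15,"dz": 0,"spin": 0,"grip": 0}
    - {"dx": 0,"dy": -0.15,"dz": 0,"spin": 0,"grip": 0}
    - {"dx": 0,"dy": -0.15,"dz": 0,"spin": 0,"grip": 0}
    - {"dx": 0,"dy": -0.15,"dz": 0,"spin": 0,"grip": 0}
    - {"dx": 0,"dy": -0.15,"dz": 0,"spin": 0,"grip": 0}
    - {"dx": 0,"dy": -0.15,"dz": 0,"spin": 0,"grip": 0}
  squeeze: 50

```text
time_s: 10.92
tcp_pos: [0.4465, 0.1488, 0.047]
eef_rot: [180.0, 0.0, 3.2]
contact_force: [-0.6, -0.8, -2.2]
gripper_width: 0.0132
```

Call:
servo_tool:
  targets:
    - {"dx": 0.3,"dy": 0.02,"dz": 0,"spin": 0,"grip": 0}
    - {"dx": 0.6,"dy": 0.03,"dz": 0,"spin": 0,"grip": 0}
    - {"dx": 0.9,"dy": 0.05,"dz": 0,"spin": 0,"grip": 0}
    - {"dx": 1.2,"dy": 0.07,"dz": 0,"spin": 0,"grip": 0}
    - {"dx": 1.5,"dy": 0.09,"dz": 0,"spin": 0,"grip": 0}
    - {"dx": 1.8,"dy": 0.1,"dz": 0,"spin": 0,"grip": 0}
    - {"dx": 2.1,"dy": 0.12,"dz": 0,"spin": 0,"grip": 0}
    - {"dx": 2.4,"dy": 0.14,"dz": 0,"spin": 0,"grip": 0}
    - {"dx": 2.7,"dy": 0.15,"dz": 0,"spin": 0,"grip": 0}
    - {"dx": 3,"dy": 0.17,"dz": 0,"spin": 0,"grip": 0}

```text
time_s: 11.75
tcp_pos: [0.4755, 0.1497, 0.047]
eef_rot: [179.9, 0.1, 3.2]
contact_force: [-8.6, 0.2, 7.9]
gripper_width: 0.0134
```

```bash
python3 -c "
from h import *
s=r.get_state();print(s['tcp_pos'],s['eef_rot'],s['gripper_width'],s['contact_force'],s['moment'])"
```

```text
[0.475454   0.14974512 0.04702754] [1.79935132e+02 1.36467719e-01 3.19682086e+00] 0.013366751317490553 [-8.59123459  0.20833335  7.89751799] [-0.17666541  3.23044061 -0.01331702]
```

Call:
servo_tool:
  targets:
    - {"dx": 0.3,"dy": 0.02,"dz": 0,"spin": 0,"grip": 0}
    - {"dx": 0.6,"dy": 0.03,"dz": 0,"spin": 0,"grip": 0}
    - {"dx": 0.9,"dy": 0.05,"dz": 0,"spin": 0,"grip": 0}
    - {"dx": 1.2,"dy": 0.07,"dz": 0,"spin": 0,"grip": 0}
    - {"dx": 1.5,"dy": 0.09,"dz": 0,"spin": 0,"grip": 0}
    - {"dx": 1.8,"dy": 0.1,"dz": 0,"spin": 0,"grip": 0}
    - {"dx": 2.1,"dy": 0.12,"dz": 0,"spin": 0,"grip": 0}
    - {"dx": 2.4,"dy": 0.14,"dz": 0,"spin": 0,"grip": 0}
    - {"dx": 2.7,"dy": 0.15,"dz": 0,"spin": 0,"grip": 0}
    - {"dx": 3,"dy": 0.17,"dz": 0,"spin": 0,"grip": 0}

```text
time_s: 12.58
tcp_pos: [0.5056, 0.1516, 0.0471]
eef_rot: [179.9, 0.1, 3.2]
contact_force: [-6.6, -0.4, 6.3]
gripper_width: 0.0132
```

```bash
python3 - <<'E'
from h import *
a=r.capture("wrist")
s=r.get_state();print(s['tcp_pos'],s['eef_rot'],s['gripper_width'],s['contact_force'],s['moment'])
cv2.imwrite("pics/w6.png",cv2.resize(a[20:265,190:450],None,fx=2.2,fy=2.2,interpolation=cv2.INTER_CUBIC))
E
```

```text
[0.50632495 0.15183082 0.04709053] [1.79956821e+02 7.99289384e-02 3.21156327e+00] 0.012957103772336432 [-4.11640471  0.83959796  4.21902894] [-0.22515375  1.94092587 -0.04108583]
```

View pics/w6.png

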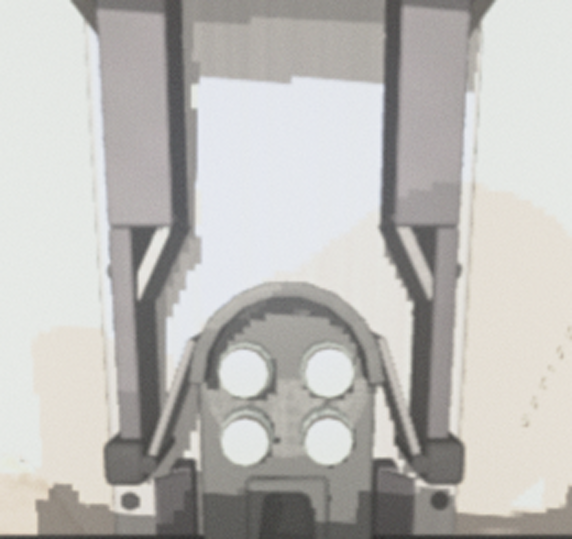

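Both flaps are swung in evenly, at (170,390) and (395,390), and the carrier is centred to within a millimetre. I continue the slide.

Call:
servo_tool:
  targets:
    - {"dx": 0.3,"dy": 0.03,"dz": 0,"spin": 0,"grip": 0}
    - {"dx": 0.6,"dy": 0.06,"dz": 0,"spin": 0,"grip": 0}
    - {"dx": 0.9,"dy": 0.09,"dz": 0,"spin": 0,"grip": 0}
    - {"dx": 1.2,"dy": 0.12,"dz": 0,"spin": 0,"grip": 0}
    - {"dx": 1.5,"dy": 0.14,"dz": 0,"spin": 0,"grip": 0}
    - {"dx": 1.8,"dy": 0.15,"dz": 0,"spin": 0,"grip": 0}
    - {"dx": 2.1,"dy": 0.17,"dz": 0,"spin": 0,"grip": 0}
    - {"dx": 2.4,"dy": 0.19,"dz": 0,"spin": 0,"grip": 0}
    - {"dx": 2.7,"dy": 0.2,"dz": 0,"spin": 0,"grip": 0}
    - {"dx": 3,"dy": 0.22,"dz": 0,"spin": 0,"grip": 0}

```text
time_s: 13.47
tcp_pos: [0.5369, 0.1545, 0.0471]
eef_rot: [-180.0, -0.0, 3.2]
contact_force: [-2.8, -0.5, 2.7]
gripper_width: 0.0136
```

Call:
servo_tool:
  targets:
    - {"dx": 0.3,"dy": 0.02,"dz": 0,"spin": 0,"grip": 0}
    - {"dx": 0.6,"dy": 0.03,"dz": 0,"spin": 0,"grip": 0}
    - {"dx": 0.9,"dy": 0.05,"dz": 0,"spin": 0,"grip": 0}
    - {"dx": 1.2,"dy": 0.07,"dz": 0,"spin": 0,"grip": 0}
    - {"dx": 1.5,"dy": 0.09,"dz": 0,"spin": 0,"grip": 0}
    - {"dx": 1.8,"dy": 0.1,"dz": 0,"spin": 0,"grip": 0}
    - {"dx": 2.1,"dy": 0.12,"dz": 0,"spin": 0,"grip": 0}
    - {"dx": 2.4,"dy": 0.14,"dz": 0,"spin": 0,"grip": 0}
    - {"dx": 2.7,"dy": 0.15,"dz": 0,"spin": 0,"grip": 0}
    - {"dx": 3,"dy": 0.17,"dz": 0,"spin": 0,"grip": 0}

```text
time_s: 14.3
tcp_pos: [0.5668, 0.1562, 0.0471]
eef_rot: [-180.0, -0.0, 3.2]
contact_force: [-2.6, 0.5, 2.8]
gripper_width: 0.0134
```

Call:
servo_tool:
  targets:
    - {"dx": 0.2,"dy": 0.01,"dz": 0,"spin": 0,"grip": 0}
    - {"dx": 0.4,"dy": 0.02,"dz": 0,"spin": 0,"grip": 0}
    - {"dx": 0.6,"dy": 0.03,"dz": 0,"spin": 0,"grip": 0}
    - {"dx": 0.8,"dy": 0.05,"dz": 0,"spin": 0,"grip": 0}
    - {"dx": 1,"dy": 0.06,"dz": 0,"spin": 0,"grip": 0}
    - {"dx": 1.2,"dy": 0.07,"dz": 0,"spin": 0,"grip": 0}
    - {"dx": 1.4,"dy": 0.08,"dz": 0,"spin": 0,"grip": 0}
    - {"dx": 1.6,"dy": 0.09,"dz": 0,"spin": 0,"grip": 0}
    - {"dx": 1.8,"dy": 0.1,"dz": 0,"spin": 0,"grip": 0}
    - {"dx": 1.8,"dy": 0.1,"dz": 0,"spin": 0,"grip": 0}

```text
time_s: 15.13
tcp_pos: [0.5854, 0.1574, 0.0471]
eef_rot: [-180.0, -0.1, 3.2]
contact_force: [-0.2, 0.8, 1.2]
gripper_width: 0.0132
```

```bash
python3 - <<'E'
from h import *
a=r.capture("wrist")
s=r.get_state();print(s['tcp_pos'],s['eef_rot'],s['gripper_width'],s['contact_force'],s['moment'])
print((s['tcp_pos'][:2]-[.5315,.153])@np.array([[.9984,-.0567],[.0567,.9984]]))
cv2.imwrite("pics/w7.png",cv2.resize(a[20:265,190:450],None,fx=2.2,fy=2.2,interpolation=cv2.INTER_CUBIC))
E
```

```text
[0.58533158 0.15739057 0.04708719] [-1.79980185e+02 -6.33174341e-02  3.22028302e+00] 0.013195359210197849 [ 0.98291889 -0.15085979  0.63906863] [-0.03777836 -0.24250162  0.0108658 ]
[0.05399439 0.00133129]
```

The carrier is now clear of the flap drag, with the handle at x ≈ 0.054 m. From here I feel for the stop in small steps.

Call:
servo_tool:
  targets:
    - {"dx": 0.05,"dy": 0,"dz": 0,"spin": 0,"grip": 0}
    - {"dx": 0.1,"dy": 0,"dz": 0,"spin": 0,"grip": 0}
    - {"dx": 0.15,"dy": 0.01,"dz": 0,"spin": 0,"grip": 0}
    - {"dx": 0.2,"dy": 0.01,"dz": 0,"spin": 0,"grip": 0}
    - {"dx": 0.25,"dy": 0.01,"dz": 0,"spin": 0,"grip": 0}
    - {"dx": 0.25,"dy": 0.01,"dz": 0,"spin": 0,"grip": 0}
    - {"dx": 0.25,"dy": 0.01,"dz": 0,"spin": 0,"grip": 0}
    - {"dx": 0.25,"dy": 0.01,"dz": 0,"spin": 0,"grip": 0}
    - {"dx": 0.25,"dy": 0.01,"dz": 0,"spin": 0,"grip": 0}
    - {"dx": 0.25,"dy": 0.01,"dz": 0,"spin": 0,"grip": 0}

```text
time_s: 16.02
tcp_pos: [0.587, 0.1572, 0.0471]
eef_rot: [180.0, -0.0, 3.2]
contact_force: [-1.0, -0.3, 2.0]
gripper_width: 0.0133
```

View pics/w7.png

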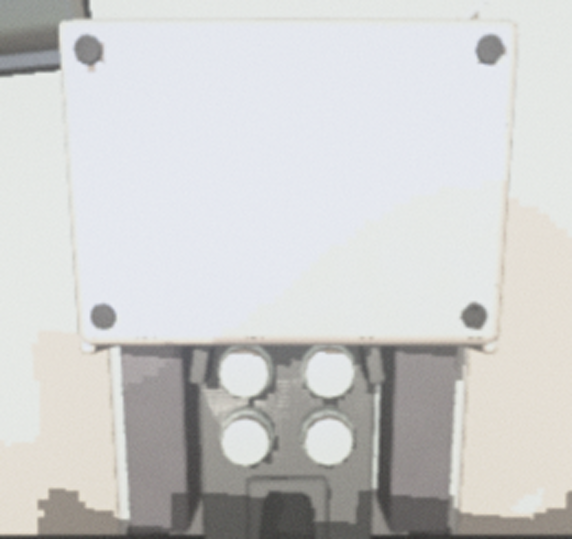

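The bow is under the hood and centred (carrier col 287, hood col 288). I continue in 1.5 mm steps.

Call:
servo_tool:
  targets:
    - {"dx": 0.05,"dy": 0,"dz": 0,"spin": 0,"grip": 0}
    - {"dx": 0.1,"dy": 0,"dz": 0,"spin": 0,"grip": 0}
    - {"dx": 0.15,"dy": 0.01,"dz": 0,"spin": 0,"grip": 0}
    - {"dx": 0.15,"dy": 0.01,"dz": 0,"spin": 0,"grip": 0}
    - {"dx": 0.15,"dy": 0.01,"dz": 0,"spin": 0,"grip": 0}
    - {"dx": 0.15,"dy": 0.01,"dz": 0,"spin": 0,"grip": 0}
    - {"dx": 0.15,"dy": 0.01,"dz": 0,"spin": 0,"grip": 0}
    - {"dx": 0.15,"dy": 0.01,"dz": 0,"spin": 0,"grip": 0}
    - {"dx": 0.15,"dy": 0.01,"dz": 0,"spin": 0,"grip": 0}
    - {"dx": 0.15,"dy": 0.01,"dz": 0,"spin": 0,"grip": 0}

```text
time_s: 16.85
tcp_pos: [0.5886, 0.1573, 0.0471]
eef_rot: [-180.0, -0.0, 3.2]
contact_force: [0.9, 0.0, 2.4]
gripper_width: 0.0132
```

Call:
servo_tool:
  targets:
    - {"dx": 0.05,"dy": 0,"dz": 0,"spin": 0,"grip": 0}
    - {"dx": 0.1,"dy": 0,"dz": 0,"spin": 0,"grip": 0}
    - {"dx": 0.15,"dy": 0.01,"dz": 0,"spin": 0,"grip": 0}
    - {"dx": 0.15,"dy": 0.01,"dz": 0,"spin": 0,"grip": 0}
    - {"dx": 0.15,"dy": 0.01,"dz": 0,"spin": 0,"grip": 0}
    - {"dx": 0.15,"dy": 0.01,"dz": 0,"spin": 0,"grip": 0}
    - {"dx": 0.15,"dy": 0.01,"dz": 0,"spin": 0,"grip": 0}
    - {"dx": 0.15,"dy": 0.01,"dz": 0,"spin": 0,"grip": 0}
    - {"dx": 0.15,"dy": 0.01,"dz": 0,"spin": 0,"grip": 0}
    - {"dx": 0.15,"dy": 0.01,"dz": 0,"spin": 0,"grip": 0}

```text
time_s: 17.68
tcp_pos: [0.5893, 0.1573, 0.0471]
eef_rot: [180.0, 0.1, 3.2]
contact_force: [-4.4, 0.1, 5.1]
gripper_width: 0.0131
```

Call:
servo_tool:
  targets:
    - {"dx": 0.04,"dy": 0,"dz": 0,"spin": 0,"grip": 0}
    - {"dx": 0.04,"dy": 0,"dz": 0,"spin": 0,"grip": 0}
    - {"dx": 0.04,"dy": 0,"dz": 0,"spin": 0,"grip": 0}
    - {"dx": 0.04,"dy": 0,"dz": 0,"spin": 0,"grip": 0}
    - {"dx": 0.04,"dy": 0,"dz": 0,"spin": 0,"grip": 0}
    - {"dx": 0.04,"dy": 0,"dz": 0,"spin": 0,"grip": 0}
    - {"dx": 0.04,"dy": 0,"dz": 0,"spin": 0,"grip": 0}
    - {"dx": 0.04,"dy": 0,"dz": 0,"spin": 0,"grip": 0}
    - {"dx": 0.04,"dy": 0,"dz": 0,"spin": 0,"grip": 0}
    - {"dx": 0.04,"dy": 0,"dz": 0,"spin": 0,"grip": 0}

```text
time_s: 18.52
tcp_pos: [0.5894, 0.1572, 0.0471]
eef_rot: [180.0, 0.1, 3.2]
contact_force: [-6.3, 0.1, 5.8]
gripper_width: 0.0134
```

```bash
python3 - <<'E'
from h import *
F=[]
for i in range(3):
  b=r.capture("side"); s=r.get_state(); F.append(np.r_[s['contact_force'],s['tcp_pos'],s['moment'][1]])
print(np.round(F,4),s['eef_rot'])
for n in("flap_left","flap_right"): print(n,[(round(d["p"],2),d["extent"]) for d in r.cut_out(n,"side")])
cv2.imwrite("pics/s2.png",cv2.resize(b[280:375,195:355],None,fx=5,fy=5,interpolation=cv2.INTER_CUBIC))
E
```

```text
[[-6.1432 -0.9559  5.812   0.5894  0.1572  0.0471  1.9226]
 [-5.6353  0.5715  6.4574  0.5894  0.1572  0.0471  1.9249]
 [-5.4552  0.6721  5.7663  0.5894  0.1572  0.0471  1.8741]] [1.79978293e+02 9.23373744e-02 3.21444583e+00]
flap_left [(0.6, [286.1, 327.9, 295.4, 340.2]), (0.16, [293.8, 310.3, 301.4, 330.9])]
flap_right [(0.65, [213.3, 358.5, 219.7, 367.2]), (0.64, [293.6, 310.1, 299.8, 329.4])]
```

View pics/s2.png

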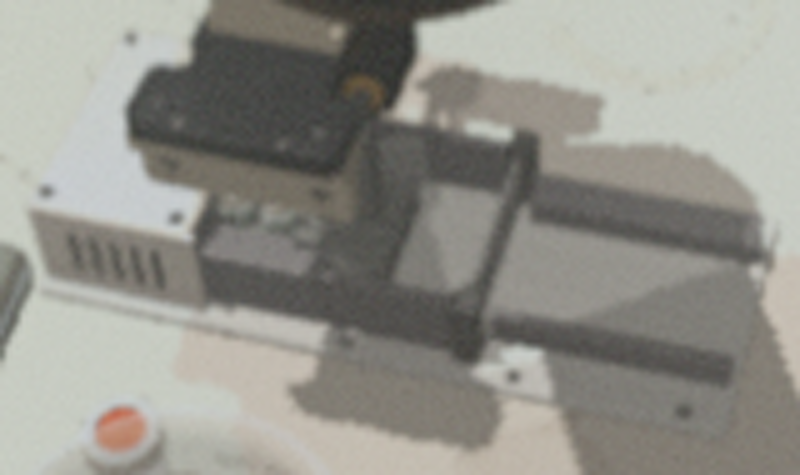

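Both flaps are shut: the line from (520,180) to (475,310) crosses the lane behind the carrier. The carrier meets resistance, about 3 N per mm commanded. I'll press on to about 10 N and hold.

Call:
servo_tool:
  targets:
    - {"dx": 0.04,"dy": 0,"dz": 0,"spin": 0,"grip": 0}
    - {"dx": 0.08,"dy": 0,"dz": 0,"spin": 0,"grip": 0}
    - {"dx": 0.1,"dy": 0.01,"dz": 0,"spin": 0,"grip": 0}
    - {"dx": 0.1,"dy": 0.01,"dz": 0,"spin": 0,"grip": 0}
    - {"dx": 0.1,"dy": 0.01,"dz": 0,"spin": 0,"grip": 0}
    - {"dx": 0.1,"dy": 0.01,"dz": 0,"spin": 0,"grip": 0}
    - {"dx": 0.1,"dy": 0.01,"dz": 0,"spin": 0,"grip": 0}
    - {"dx": 0.1,"dy": 0.01,"dz": 0,"spin": 0,"grip": 0}
    - {"dx": 0.1,"dy": 0.01,"dz": 0,"spin": 0,"grip": 0}
    - {"dx": 0.1,"dy": 0.01,"dz": 0,"spin": 0,"grip": 0}

```text
time_s: 19.6
tcp_pos: [0.5897, 0.1571, 0.0471]
eef_rot: [180.0, 0.2, 3.2]
contact_force: [-7.6, 0.2, 8.2]
gripper_width: 0.0132
```

Call:
servo_tool:
  targets:
    - {"dx": 0.04,"dy": 0,"dz": 0,"spin": 0,"grip": 0}
    - {"dx": 0.08,"dy": 0,"dz": 0,"spin": 0,"grip": 0}
    - {"dx": 0.08,"dy": 0,"dz": 0,"spin": 0,"grip": 0}
    - {"dx": 0.08,"dy": 0,"dz": 0,"spin": 0,"grip": 0}
    - {"dx": 0.08,"dy": 0,"dz": 0,"spin": 0,"grip": 0}
    - {"dx": 0.08,"dy": 0,"dz": 0,"spin": 0,"grip": 0}
    - {"dx": 0.08,"dy": 0,"dz": 0,"spin": 0,"grip": 0}
    - {"dx": 0.08,"dy": 0,"dz": 0,"spin": 0,"grip": 0}
    - {"dx": 0.08,"dy": 0,"dz": 0,"spin": 0,"grip": 0}
    - {"dx": 0.08,"dy": 0,"dz": 0,"spin": 0,"grip": 0}

```text
time_s: 20.43
tcp_pos: [0.59, 0.157, 0.0471]
eef_rot: [179.9, 0.2, 3.2]
contact_force: [-11.1, 1.1, 9.5]
gripper_width: 0.0135
```

```bash
python3 - <<'E'
from h import *
F=[]
for i in range(4):
  b=r.capture("side"); s=r.get_state(); F.append(np.r_[s['contact_force'],s['tcp_pos'],s['moment'][1]])
print(np.round(F,4),s['eef_rot'],s['time_s'])
E
```

```text
[[-10.4127   0.3915   9.3328   0.59     0.157    0.0471   3.6726]
 [-11.3828   0.807   10.3076   0.59     0.157    0.047    3.662 ]
 [-10.1541   1.0069  10.4157   0.59     0.157    0.0471   3.6656]
 [-10.2233   1.1724   9.6058   0.59     0.157    0.0471   3.6556]] [179.94863461   0.20774075   3.21133592] 20.6333
```

```bash
python3 - <<'E'
from h import *
c=r.get_calibration("wrist")
a=r.capture("wrist");cv2.imwrite("pics/w8.png",cv2.resize(a[140:265,240:400],None,fx=5,fy=4.8,interpolation=cv2.INTER_CUBIC)[:600])
W=lambda u,v,z:np.array([at_z("wrist",(190+u/2.2,20+v/2.2),z,c)[:2]]).ravel()-0
# w7 pixels in the present tool pose; only differences count
e=(W(100,344,.056)+W(480,344,.056))/2; f=(W(243,372,.041)+W(329,372,.041))/2; rr=(W(245,440,.041)+W(328,440,.041))/2
print("edge-front vials",np.linalg.norm(e-f),"edge-rear",np.linalg.norm(e-rr),"row gap",np.linalg.norm(f-rr))
print("=> handle x at w7: ",112-1e3*np.linalg.norm(e-(f+rr)/2)-37.9)
E
```

```text
edge-front vials 0.0082952941871886 edge-rear 0.025993832256623 row gap 0.017740440272986924
=> handle x at w7:  56.96626703695667
```

Referenced to the hood edge in the picture, the handle was at about 57 mm then and is at about 61 mm at contact. That lies inside the stop's range, and the stiffness matches the pad. The push held 10 to 11 N for well over half a second. Now I ease off and release.

Call:
servo_tool:
  targets:
    - {"dx": -0.05,"dy": 0,"dz": 0,"spin": 0,"grip": 0}
    - {"dx": -0.1,"dy": 0,"dz": 0,"spin": 0,"grip": 0}
    - {"dx": -0.15,"dy": 0,"dz": 0,"spin": 0,"grip": 0}
    - {"dx": -0.2,"dy": 0,"dz": 0,"spin": 0,"grip": 0}
    - {"dx": -0.2,"dy": 0,"dz": 0,"spin": 0,"grip": 20}
    - {"dx": -0.2,"dy": 0,"dz": 0,"spin": 0,"grip": 30}
    - {"dx": -0.2,"dy": 0,"dz": 0,"spin": 0,"grip": 40}
    - {"dx": -0.2,"dy": 0,"dz": 0,"spin": 0,"grip": 50}
    - {"dx": -0.2,"dy": 0,"dz": 0,"spin": 0,"grip": 50}
    - {"dx": -0.2,"dy": 0,"dz": 0,"spin": 0,"grip": 50}

```text
time_s: 21.52
tcp_pos: [0.5903, 0.1575, 0.0469]
eef_rot: [180.0, 0.0, 3.2]
contact_force: [0.3, 1.0, -0.6]
gripper_width: 0.0424
```

```bash
python3 -c "
from h import *
s=r.get_state();print(s['tcp_pos'],s['gripper_width'],s['contact_force'],s['moment'])"
```

```text
[0.59029817 0.15753173 0.04691906] 0.04242743350959938 [ 0.26919021  1.00654669 -0.60835088] [-0.0476414  -0.02951444  0.00296355]
```

Released, and the force is zero. I lift clear.

Call:
servo_tool:
  targets:
    - {"dx": 0,"dy": 0,"dz": 0.5,"spin": 0,"grip": 50}
    - {"dx": 0,"dy": 0,"dz": 1.5,"spin": 0,"grip": 50}
    - {"dx": 0,"dy": 0,"dz": 3,"spin": 0,"grip": 50}
    - {"dx": 0,"dy": 0,"dz": 5,"spin": 0,"grip": 50}
    - {"dx": 0,"dy": 0,"dz": 7,"spin": 0,"grip": 50}
    - {"dx": 0,"dy": 0,"dz": 9,"spin": 0,"grip": 50}
    - {"dx": 0,"dy": 0,"dz": 11,"spin": 0,"grip": 50}
    - {"dx": -3,"dy": 0,"dz": 13,"spin": 0,"grip": 50}
    - {"dx": -6,"dy": 0,"dz": 15,"spin": 0,"grip": 50}
    - {"dx": -9,"dy": 0,"dz": 17,"spin": 0,"grip": 50}

```text
time_s: 22.35
tcp_pos: [0.4993, 0.1572, 0.2185]
eef_rot: [180.0, -0.0, 3.2]
contact_force: [0.5, 1.8, 1.1]
gripper_width: 0.0436
```

Call:
servo_tool:
  targets:
    - {"dx": -3,"dy": 0,"dz": 0,"spin": 0,"grip": 50}
    - {"dx": -6,"dy": 0,"dz": 0,"spin": 0,"grip": 50}
    - {"dx": -6,"dy": 0,"dz": 0,"spin": 0,"grip": 50}
    - {"dx": -6,"dy": 0,"dz": 0,"spin": 0,"grip": 50}
    - {"dx": -6,"dy": 0,"dz": 0,"spin": 0,"grip": 50}
    - {"dx": -6,"dy": 0,"dz": 0,"spin": 0,"grip": 50}
    - {"dx": -6,"dy": 0,"dz": 0,"spin": 0,"grip": 50}
    - {"dx": -6,"dy": 0,"dz": 0,"spin": 0,"grip": 50}
    - {"dx": -6,"dy": 0,"dz": 0,"spin": 0,"grip": 50}
    - {"dx": -6,"dy": 0,"dz": 0,"spin": 0,"grip": 50}

```text
time_s: 23.18
tcp_pos: [0.4404, 0.1574, 0.2167]
eef_rot: [180.0, 0.0, 3.2]
contact_force: [-0.2, -0.8, -0.1]
gripper_width: 0.0437
```

```bash
python3 - <<'E'
from h import *
s=r.get_state();print(s['tcp_pos'],s['contact_force'],s['time_s'])
c=r.get_calibration("wrist");r.capture("wrist");r.capture("side")
for n,z in(("flap_left",.04),("flap_right",.04),("carrier",.03),("carrier_grip",.076),("loader",.03)):
  for d in r.cut_out(n,"wrist")[:2]:
    ys,xs=np.nonzero(d["mask"]);E=d["extent"]
    to=lambda p:np.round((at_z("wrist",p,z,c)[:2]-[.5315,.153])@np.array([[.9984,-.0567],[.0567,.9984]]),3)
    print(n,round(d["p"],2),np.round(E),"loader: centre",to((xs.mean(),ys.mean())),"corners",to(E[:2]),to(E[2:]))
for n in["by_beaker_100","by_timer","by_tape_roll","by_vial_2","by_stopper","carrier","flap_left","flap_right"]:
  print(n,[(round(d["p"],2),np.round(d["extent"])) for d in r.cut_out(n,"side")][:2])
E
```

```text
[0.44043596 0.15741158 0.21670918] [-0.19164556 -0.82095476 -0.11600401] 23.1833
flap_left 0.46 [293. 130. 327. 135.] loader: centre [-0.002  0.021] corners [-0.001  0.037] [-0.006  0.002]
flap_left 0.21 [461. 254. 495. 263.] loader: centre [-0.14  -0.168] corners [-0.134 -0.149] [-0.145 -0.189]
flap_right 0.42 [331. 129. 363. 133.] loader: centre [-0.003 -0.018] corners [ 0.    -0.002] [-0.004 -0.035]
carrier 0.81 [303.   6. 354.  97.] loader: centre [0.078 0.001] corners [0.116 0.026] [ 0.032 -0.026]
carrier_grip 0.97 [303.   0. 355.  97.] loader: centre [0.066 0.002] corners [0.103 0.024] [ 0.025 -0.022]
loader 0.59 [276.   0. 386. 229.] loader: centre [0.004 0.001] corners [0.121 0.052] [-0.107 -0.065]
by_beaker_100 [(0.79, array([375., 259., 400., 299.]))]
by_timer [(0.94, array([292., 392., 327., 432.]))]
by_tape_roll []
by_vial_2 []
by_stopper []
carrier [(0.82, array([374., 166., 394., 192.])), (0.61, array([235., 302., 278., 337.]))]
flap_left [(0.43, array([288., 331., 294., 338.]))]
flap_right [(0.75, array([375., 262., 404., 297.]))]
```

```bash
python3 -c "
from h import *
print(r.close_job(),r.get_state()['time_s'])"
```

```text
the job is handed in; nothing more can be done
the job is handed in; nothing more can be done
```

The vial carrier is in the bay against the hidden stop, let go, and the job is handed in. The arm's clock read about 23 s of the 56 s allowed; no verdict was given.

**What I did:** I gripped the grey carrier by its handle, leaving the yellow look-alike alone. I set it flat in the lane short of the closed flaps and slid it through them, with about 9 N on the wrist at most where I read it. I then felt for the stop in 1.5 mm steps. The carrier met it with the handle about 61 mm past the flaps, judged against the hood edge. The side picture then showed both flaps shut behind it. I pressed to about 10–11 N at the handle (about 7 N at the stop if a third is lost in friction) for over half a second, eased off, opened the gripper and lifted clear.

**Last checks:**
- **Flaps:** in the wrist view both lie straight across the lane, at loader x ≈ -2 to -3 mm.
- **Carrier:** it sits on the lane axis to within about 2 mm.
- **Gripper:** no force on the tool, and the arm is well clear.
- **Bystanders:** the beaker and timer show where they were.

**Not settled:**
- The networks did not find the tape roll, vial or stopper in the last side picture, so I could not confirm those; I never moved near them.
- My own loader frame put the contact at about 58 mm, against 61 mm from the hood edge. That is within measuring error, and the resistance also matched the pad's stiffness.
- The last check picture of the pressed carrier could not be viewed because the 12-picture limit was reached.

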